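# Hold a display-case end panel square while its glue grips

## Robot

A 6-joint arm with a two-finger parallel gripper is mounted at the origin on the work surface. World frame = base frame: x ahead of the robot, y to its left, z up, the work surface at z = 0. Lengths are in m, angles in rad, forces in N, time in s.
With the tool pointing down it reaches from about 0.275 to 0.85 m from the base axis. Payload 5.2 kg.
Tool frame: the origin (TCP) lies at the very end of the fingers, on their centre line; the grasp point (between the pads) lies 19 mm behind it (env.grasp_offset is the distance from the TCP to the grasp point, in m); z points along the fingers, y is the line along which they close (so a half turn about z gives the same grasp; the last joint's range is limited). The gripper opens to 85 mm and grips with 20 to 120 N. Pads are 22 mm wide; open, the fingers measure 114 mm over their backs; the gripper's body (76 mm by 85 mm) begins 54 mm behind the grasp point. The pads swing forward as they close: fully open they stand 13 mm farther back than shut.
Start: joints at [-1.461, 0.259, 1.535, -0, 1.348, -0.203], TCP at [0.169, -0.523, 0.231] pointing down, gripper open.
Joint ranges: [-3.14, 3.14], [-0.91, 2.08], [0.19, 2.58], [-1.22, 4.36], [0.22, 2.71], [-3.12, 3.12]. Speed limits (rad/s): [2.57, 2.57, 3.14, 3.14, 3.14, 3.14].

## Interface

Orientations are given as a unit quaternion [w, x, y, z].
In Python, from workcell import env gives the robot as it stands.
- The arm moves only by the shell command python3 -m jog 'ROWS' [OPENING] [FORCE]. ROWS is JSON, a list of rows, each a list of 2 entries, a list of its own where there are three numbers: the shift along the tool's x, y, z each as a share of 200 mm, from -1 to 1, then the turn, a rotation vector about the tool's x, y, z each as a share of pi/2 rad, from -1 to 1. A call has 1 to 8 rows; each row is the pose to reach, as a shift and turn from the pose commanded when the call began, along the tool's axes at that moment; what a row does not reach only later rows make up. A row lasts 1/12 s, in which the tool goes at most 41.7 mm and 7.16 degrees, less where a joint would pass 70% of its speed; a pose out of reach is approached as far as the arm can. A call with a number of a shift or a turn outside -1 to 1 is refused whole. A call with a gripper value outside its range is refused whole. OPENING is the opening, from -1 (shut) to 1 (fully open), set as the call begins (- or left out, the last holds). The fingers move at their own pace and stop on an object; FORCE is the grip in N (left out, the last holds). Time passes only in rows, so rows that repeat a pose let the fingers close. It gives the time, the measured TCP pose, the force, the opening and the grip force at its end, in the units of the state.
- env.get_obs(): the state, without advancing time (a new reading comes with each control period).
- env.snapshot(name): name is "scene" or "top" or "wrist"; returns the picture (400x640x3 uint8, red, green, blue); there is no depth.
- env.camera_info(name): a dict with "intrinsics" (3x3 intrinsics, pixels), "rvec" (rotation vector, rad) and "tvec" (3), from world to camera coordinates, as OpenCV has them. Camera axes: x right, y down, z forward; pixel columns grow to the right and rows downward; lengths in m; the calibration is good to about 2 mm. A picture is of the moment at which its call begins: read the wrist's pose just before it. camera_info takes no time and is no camera call; for the wrist camera it gives the pose at the moment of the call.
- env.finish_job(): hands the job in; it is judged then, once.
Trained networks look in the newest picture that a camera, given by its name, has taken for a name from the list of things; names that differ only in an ending like _2 or _b are one class to them, and where a whole thing is asked for, a point or a joint stands for the part that bears it (a point fixed in the world has none). Each returns a list of dicts, best first, with "conf" (0 to 1); they miss things now and then, are a little off and sometimes report something else, mostly with a low value. They report only what shows in the picture. A call takes as long as a camera call.
- env.recognise(query, camera): "position" ([x, y, z] in m, in the coordinates of the camera as it stood for that picture, good to about 4 mm: the middle of the surface that is visible of it).
- env.trace(query, camera): "pixels" (400x640 bool, what is visible of it).
The state is a dict: "clock": time; "joints": joint angles; "dq": joint speeds; "joint_efforts": joint torques, N m; "eef_pos": TCP position; "tcp_rot": TCP orientation; "contact_force": force on the tool from outside, world axes, zero at the start; "moment": the same for the moment, N m; "opening": finger opening in m; "gripper_force": force on a finger pad.
Only numpy, scipy, OpenCV 4.12 (cv2) and the standard library are available. Lean on these libraries where they do the work, as an engineer would, in place of code of your own. Each camera call takes 0.05 s, during which the arm holds its last target. There are 200 camera calls.

## Task

The end panel of the sea-urchin display case has just been glued to its base board and is leaning inwards. Pick up the orange rafter square, stand it fence-down on the base board facing the middle of the panel, and press it down and into the corner, firmly but without ramming it, until the fence is flat on the board and the whole upright edge is against the panel, so that the panel stands upright. Hold it pressed there for three seconds and finish still gripping and pressing it; do not disturb the sea-urchin shells, the glass dish, the glue bottle or the spare panel.

Things in the scene. Friction and masses are not known exactly. Their poses are not given: they have to be found in the camera images.
- square: Orange triangular rafter square, 0.28 kg, standing on its fence on the bench. Origin: bottom of the heel (right-angled corner), mid-plate. +z up, +y out of the heel, x across the plate. The upright edge (plane y = 0, 124 mm high) goes against the panel. Fence (foot): underside z = 0, 26 mm wide, 8 high, from y = 0 to -140. Plate: 8 mm thick, solid, sloping edge z = 150 mm + y, tips cut at 125.
- square_grip (a point): A good place to grip the square across its 8 mm plate: mid-plate, at y = -60, z = 60 mm in the square's frame; the plate goes 30 mm higher there. The centre of mass is near y = -47, z = 38 mm.
- corner (a point): The inside corner: middle of the line where the base board's top (24 mm above the bench) meets the end panel's inner face. +z up, +y horizontally outwards through the panel, x along the corner line. A perfectly seated square has its origin here and the same axes. Corner, board and panel are placed and turned together differently each run; the corner is fixed during a run.
- base_board: Plywood base board of the case, 200 (y) x 150 (x) x 12 mm, on a grey gluing board 335 x 210 x 12 mm, immovable. Origin: middle of the panel end of its underside; it runs from y = 0 to -200 mm, axes as corner. Cleats 4 mm higher than it lie along its long sides; two closed toggle clamps cover the last 40 mm at the end away from the panel, up to 36 mm above it.
- end_panel: Light wooden end panel, 160 mm wide (x), 15 thick; its top is 110 mm above the base board. Origin: at corner; inner face y = 0, +z up the panel. It turns about the corner line only. At the start it leans inwards (top towards the corner's -y) by 2 to 6 degrees. The glue joint is soft: 1 to 2 N at the top turns it, and it creeps back in when let go.
- urchin_large: Greenish sea-urchin shell, dome 72 mm across and 40 mm high, loose and fragile: leave alone. Origin: centre of underside.
- urchin_small: Greenish sea-urchin shell, dome 50 mm across and 28 mm high, loose and fragile: leave alone. Origin: centre of underside.
- dish: Closed glass petri dish, 96 mm across, 18 mm high, loose: leave alone. Origin: centre of underside.
- glue: White glue bottle with orange cap and paper label, 58 mm across, 165 mm high, loose, standing: leave alone. Origin: centre of underside.
- spare_panel: The other end panel, light wood, lying flat and loose, 160 x 122 x 15 mm: leave alone. Origin: centre of underside.

How it is judged:
By the outcome, as a careful person would: the job done as asked, in the order asked, and still so for the second after the job is handed in, while the arm keeps its last pose, push and grip.
It also fails if it takes over 50 s, if anything falls off the work surface, if the arm or the gripper's body presses on something with over 40 N, if the wrist force passes 120 N, or if a joint passes its speed limit or range.

## Working session

There is one attempt and no reset: what is moved stays moved. The work goes in short steps, Python scripts to look and compute and a shell command to move; the robot and the scene stay as the last step left them, time stands still between calls to the robot, and variables do not carry over. Pictures are saved under pics/ and viewed, at most 10 in all, crops included, and the job is handed in when it is done.

```bash
ls; mkdir -p pics
python3 - <<'E'
from workcell import env
import cv2,numpy as np
for c in("scene","top"):
    im=env.snapshot(c); cv2.imwrite(f"pics/{c}0.png",im[:,:,::-1])
    i=env.camera_info(c);R=cv2.Rodrigues(np.array(i["rvec"]))[0];t=np.array(i["tvec"])
    print(c,-R.T@t.ravel())
    for q in("square","corner","end_panel","base_board"):
        for d in env.recognise(q,c)[:2]: print(q,d["conf"],(R.T@(np.array(d["position"])-t.ravel())).round(3))
o=env.get_obs();print(o)
E
```

```text
pics
scene [ 1.17480961 -0.66498118  1.0558294 ]
square 0.66 [ 0.45  -0.253  0.038]
square 0.59 [ 0.552 -0.503  0.102]
end_panel 0.97 [0.565 0.237 0.09 ]
top [ 0.37876315 -0.00301943  1.11516661]
square 0.62 [ 0.441 -0.256  0.011]
corner 0.79 [0.522 0.107 0.022]
end_panel 0.97 [0.544 0.235 0.125]
base_board 0.56 [0.526 0.146 0.023]
{'clock': 0.5, 'joints': array([-1.46078650e+00,  2.58599329e-01,  1.53503317e+00,  1.05019299e-05,
        1.34799299e+00, -2.02814590e-01]), 'dq': array([-0.00044499, -0.00076353, -0.00106988, -0.00110411,  0.00192264,
        0.00141084]), 'joint_efforts': array([-2.76817504e-03, -4.45532978e+01, -2.90647835e+01, -4.47361026e-04,
        2.04676231e-03,  1.87839896e-05]), 'eef_pos': array([ 0.16927821, -0.52329274,  0.23129677]), 'tcp_rot': array([-1.61614480e-05,  9.87792709e-01,  1.55774078e-01,  5.87713842e-06]), 'contact_force': array([ 0.27107565, -0.41835224,  0.43674198]), 'moment': array([-0.00293306,  0.04981503,  0.04296907]), 'gripper_force': 0.0, 'opening': 0.08556963577853262}
```

View pics/scene0.png

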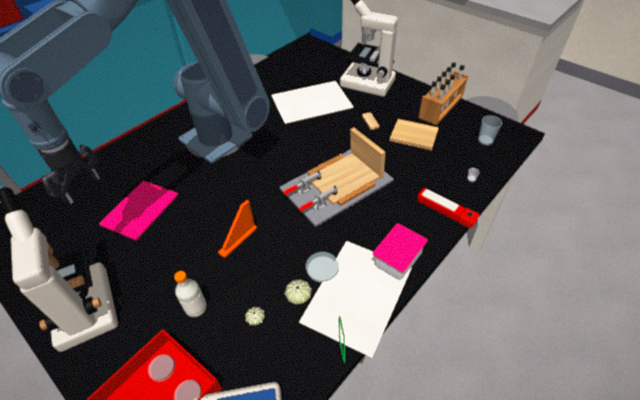

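View pics/top0.png

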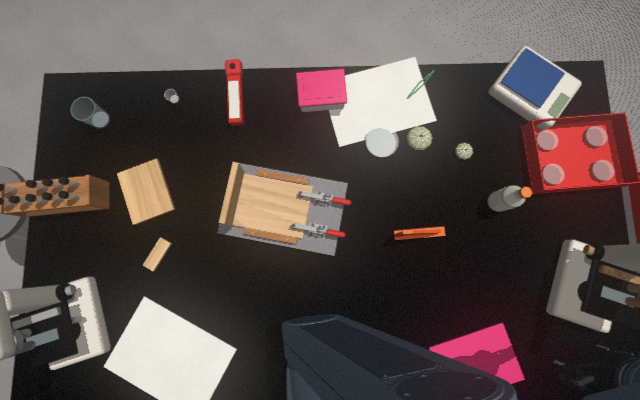

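The scene view shows the orange square upright near (240,230), with its tall heel end towards +y. The panel and board are at (345,170). The top view puts the square at (395-445,233) and the panel along (230,200), with clamps at the right-hand end. I'll fit both poses to their silhouettes in the two views.

```bash
cat > h.py <<'E'
from workcell import env
import cv2,numpy as np
from scipy.optimize import minimize
def cam(c):
    i=env.camera_info(c);return np.array(i["intrinsics"]),np.array(i["rvec"]),np.array(i["tvec"])
def ex(P,x0,x1):
    P=np.array(P,float);return np.vstack([np.c_[np.full(len(P),x),P] for x in(x0,x1)])
SQ=[ex([(0,0),(0,.125),(-.025,.125),(-.125,.025),(-.125,0)],-.004,.004),ex([(0,0),(0,.008),(-.14,.008),(-.14,0)],-.013,.013)]
PN=[ex([(0,0),(0,.110),(.015,.110),(.015,0)],-.08,.08)]
def Rz(a): return cv2.Rodrigues(np.array([0,0,a]))[0]
def Rx(a): return cv2.Rodrigues(np.array([a,0,0]))[0]
def sil(parts,R,t,cm,s=4):
    m=np.zeros((400*s,640*s),np.uint8)
    for P in parts:
        uv=cv2.projectPoints(P@R.T+t,cm[1],cm[2],cm[0],None)[0].reshape(-1,2)
        h=cv2.convexHull(((uv+.5)*s-.5).astype(np.float32))
        cv2.fillConvexPoly(m,np.round(h*8).astype(int),255,shift=3)
    return cv2.resize(m,(640,400),interpolation=cv2.INTER_AREA)/255.
def fit(parts,pose,p0,step,views):
    # views: list of (mask,cam)
    def cost(p):
        R,t=pose(p)
        return sum(np.abs(sil(parts,R,t,c)-m).sum()/m.sum() for m,c in views)
    r=None
    for k in range(3):
        s=np.vstack([p0]+[np.array(p0)+np.eye(len(p0))[i]*step[i]/(k+1) for i in range(len(p0))])
        r=minimize(cost,p0,method="Nelder-Mead",options=dict(initial_simplex=s,maxiter=200,xatol=1e-5,fatol=1e-5));p0=r.x
    return r.x,r.fun
sqp=lambda p:(Rz(p[2]),np.array([p[0],p[1],0.]))
pnp=lambda p:(Rz(p[2])@Rx(p[3]),np.array([p[0],p[1],.024]))  # p3>0: top leans to -y
def best(q,c):
    d=env.trace(q,c);print(q,c,[(x["conf"],int(x["pixels"].sum()),np.argwhere(x["pixels"]).mean(0).round()) for x in d]);return d
E
python3 - <<'E'
from h import *
V={}
for c in("scene","top"):
    env.snapshot(c)
    for q in("square","end_panel"):
        d=best(q,c);V[q,c]=d
C={c:cam(c) for c in("scene","top")}
import pickle;pickle.dump((V,C),open("v.pkl","wb"))
def ch(q,c,rc): return min((x["pixels"] for x in V[q,c]),key=lambda m:np.linalg.norm(np.argwhere(m).mean(0)-rc)).astype(float)
for q,parts,f,p0,st,rc in(("square",SQ,sqp,[.445,-.19,0],[.03,.03,.15],((230,240),(233,420))),("end_panel",PN,pnp,[.53,.24,-.15,.07],[.03,.03,.1,.05],((153,367),(200,230)))):
    vs=[(ch(q,c,r),C[c]) for c,r in zip(("scene","top"),rc)]
    for v in (vs,vs[:1],vs[1:]): 
        x,e=fit(parts,f,p0,st,v);print(q,x.round(4),e)
E
```

```text
square scene [(0.93, 864, array([229., 239.]))]
end_panel scene [(0.85, 985, array([153., 368.])), (0.46, 274, array([316., 255.]))]
square top [(0.81, 482, array([233., 419.]))]
end_panel top [(0.74, 863, array([195., 231.])), (0.57, 231, array([151., 463.]))]
square [ 0.4399 -0.1979  0.0684] 0.17498257909280202
square [ 0.4421 -0.2016  0.076 ] 0.06963507625272332
square [ 0.4397 -0.1974  0.0671] 0.06813928891058499
end_panel [ 0.5471  0.2401 -0.2008  0.0672] 0.17345745909636068
end_panel [ 0.5505  0.2343 -0.2053  0.0279] 0.08960684781526825
end_panel [ 0.5466  0.2404 -0.1998  0.0662] 0.04435962102106196
```

```bash
cat >> h.py <<'E'
from scipy.spatial.transform import Rotation as Ro
def ori(yaw,tilt): # tool x along square +y, tool z down, tilted towards +y
    y=np.array([-np.sin(yaw),np.cos(yaw),0]);z=np.array([0,0,1.])
    tx=y*np.cos(tilt)+z*np.sin(tilt);tz=y*np.sin(tilt)-z*np.cos(tilt)
    return np.c_[tx,np.cross(tz,tx),tz]
def now():
    o=env.get_obs();q=o["tcp_rot"];return o["eef_pos"],Ro.from_quat(np.r_[q[1:],q[0]]).as_matrix(),o
def rows(pt,Rt):
    p,R,o=now();print("shift",(R.T@(pt-p)/.2).round(4),"turn",(Ro.from_matrix(R.T@Rt).as_rotvec()/(np.pi/2)).round(4),"j",o["joints"].round(2),"t",o["clock"])
def sqtcp(org,yaw,tilt,back=0,gy=-.06,gz=.06,off=None):
    off=env.grasp_offset if off is None else off
    R=ori(yaw,tilt);return np.array(org)+Rz(yaw)@np.array([0,gy,gz])+R[:,2]*(off-back),R
E
python3 - <<'E'
from h import *
rows(*sqtcp([.4405,-.199,0],.069,np.radians(28),.14))
E
```

```text
shift [ 1.6482 -0.5582  0.3211] turn [ 0.2062  0.2638 -0.8269] j [-1.46  0.26  1.53 -0.    1.35 -0.2 ] t 0.8
```

```bash
python3 -m jog '[[[0.2,-0.07,0],[0.03,0.03,-0.08]],[[0.4,-0.14,0],[0.05,0.06,-0.16]],[[0.6,-0.2,0],[0.08,0.1,-0.24]],[[0.8,-0.28,0],[0.1,0.13,-0.32]],[[0.8,-0.28,0],[0.1,0.13,-0.4]],[[0.8,-0.28,0],[0.1,0.13,-0.4]]]' 1
python3 - <<'E'
from h import *
rows(*sqtcp([.4405,-.199,0],.069,np.radians(28),.14))
E
```

```text
clock: 1.3
eef_pos: [0.3059, -0.4194, 0.2311]
tcp_rot: [-0.092, 0.881, 0.455, 0.088]
contact_force: [-0.2, 0.2, 0.3]
opening: 0.0853
gripper_force: 0.0
shift [0.738  0.3157 0.4856] turn [ 0.1061  0.1333 -0.4206] j [-1.26  0.32  1.48  0.14  1.55 -0.66] t 1.3
```

```bash
python3 -m jog '[[[0.2,0.08,0.1],[0.03,0.03,-0.08]],[[0.4,0.16,0.25],[0.05,0.06,-0.16]],[[0.6,0.25,0.35],[0.08,0.1,-0.24]],[[0.738,0.316,0.486],[0.1,0.13,-0.34]],[[0.738,0.316,0.486],[0.106,0.133,-0.42]],[[0.738,0.316,0.486],[0.106,0.133,-0.42]],[[0.738,0.316,0.486],[0.106,0.133,-0.42]],[[0.738,0.316,0.486],[0.106,0.133,-0.42]]]' 1
python3 - <<'E'
from h import *
rows(*sqtcp([.4405,-.199,0],.069,np.radians(28),.14))
im=env.snapshot("wrist");C=cam("wrist");cv2.imwrite("pics/w1.png",im[:,:,::-1])
d=best("square","wrist")
R=cv2.Rodrigues(C[1])[0];print(C[0].round(),-R.T@C[2].ravel(),R.round(2))
m=d[0]["pixels"].astype(float)
print(fit(SQ,sqp,[.4405,-.199,.069],[.01,.01,.05],[(m,C)]))
rows(*sqtcp([.4405,-.199,0],.069,np.radians(28),.14))
E
```

```text
clock: 1.97
eef_pos: [0.448, -0.3185, 0.1664]
tcp_rot: [-0.176, 0.667, 0.705, 0.164]
contact_force: [0.0, 0.1, 0.2]
opening: 0.085
gripper_force: 0.0
shift [0.0142 0.0035 0.0036] turn [ 0.0016  0.0013 -0.0077] j [-0.98  0.54  1.37  0.24  1.65 -1.07] t 1.9667
square wrist [(0.71, 3574, array([192., 317.]))]
[[299.   0. 317.]
 [  0. 299. 194.]
 [  0.   0.   1.]] [ 0.44781292 -0.31446146  0.33174721] [[ 1.    0.06 -0.  ]
 [ 0.05 -0.99 -0.16]
 [-0.01  0.16 -0.99]]
(array([ 0.44024542, -0.20262446,  0.06861473]), np.float64(0.04112489987601085))
shift [0.0147 0.0062 0.0088] turn [ 0.0026  0.002  -0.0082] j [-0.98  0.54  1.37  0.24  1.65 -1.07] t 2.0667
```

View pics/w1.png

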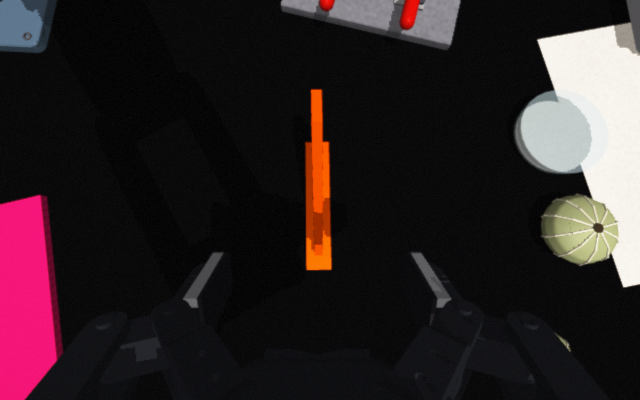

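The wrist view shows the square upright between the open fingers, fence (305-331, 142-270). That agrees with the earlier fit, so I'll descend and grip.

Run:
```python
from h import *
rows(*sqtcp([.4403,-.201,0],.069,np.radians(28)))
```

```text
shift [0.0082 0.0017 0.7042] turn [ 0.0026  0.002  -0.0082] j [-0.98  0.54  1.37  0.24  1.65 -1.07] t 2.0667
```

```bash
python3 -m jog '[[[0.008,0.002,0.15],[0,0,0]],[[0.008,0.002,0.3],[0.002,0.002,-0.008]],[[0.008,0.002,0.42],[0.002,0.002,-0.008]],[[0.008,0.002,0.54],[0.002,0.002,-0.008]],[[0.008,0.002,0.64],[0.002,0.002,-0.008]],[[0.008,0.002,0.7],[0.002,0.002,-0.008]],[[0.008,0.002,0.704],[0.002,0.002,-0.008]],[[0.008,0.002,0.704],[0.002,0.002,-0.008]]]' 1 && python3 -m jog '[[[0,0,0],[0,0,0]],[[0,0,0],[0,0,0]],[[0,0,0],[0,0,0]],[[0,0,0],[0,0,0]],[[0,0,0],[0,0,0]],[[0,0,0],[0,0,0]],[[0,0,0],[0,0,0]],[[0,0,0],[0,0,0]]]' -1 60
python3 - <<'E'
from h import *
p,R,o=now();print(o["joints"].round(2),o["contact_force"],o["moment"])
rows(*sqtcp([.4403,-.201,0],.069,np.radians(28)))
E
```

```text
clock: 2.73
eef_pos: [0.4436, -0.2518, 0.0436]
tcp_rot: [-0.177, 0.662, 0.709, 0.166]
contact_force: [0.2, 0.1, 0.2]
opening: 0.0851
gripper_force: 0.0
clock: 3.4
eef_pos: [0.4442, -0.2516, 0.0434]
tcp_rot: [-0.177, 0.661, 0.71, 0.166]
contact_force: [0.3, -1.6, 2.0]
opening: 0.0074
gripper_force: 58.8
[-0.92  0.61  1.61  0.27  1.35 -1.11] [ 0.25999868 -1.58375915  2.02505293] [-0.1884132   0.03017317 -0.02497925]
shift [-0.002  -0.0021 -0.0017] turn [ 0.0002 -0.0005  0.0018] j [-0.92  0.61  1.61  0.27  1.35 -1.11] t 3.4
```

```bash
python3 -m jog '[[[0.05,0,-0.1],[0,0,0]],[[0.12,0,-0.23],[0,0,0]],[[0.2,0,-0.37],[0,0,0]],[[0.26,0,-0.5],[0,0,0]],[[0.3,0,-0.56],[0,0,0]],[[0.3,0,-0.56],[0,0,0]]]' -1 80
python3 - <<'E'
from h import *
p,R,o=now();print(o["contact_force"],o["moment"])
# goal: square origin 60 mm inside corner, 90 mm above board
c=np.array([.547,.24,.024]);yaw=-.2
rows(*sqtcp(c+Rz(yaw)@np.array([0,-.06,.09]),yaw,np.radians(28)))
E
```

```text
clock: 3.9
eef_pos: [0.4449, -0.2522, 0.173]
tcp_rot: [-0.174, 0.661, 0.711, 0.165]
contact_force: [0.4, -0.6, -2.5]
opening: 0.0071
gripper_force: 78.4
[ 0.40324268 -0.62719796 -2.54563551] [-0.50024465 -0.02602808 -0.06951786]
shift [1.6282 0.5358 0.9483] turn [-0.0784  0.002   0.1543] j [-0.92  0.46  1.5   0.26  1.6  -1.04] t 3.9
```

```bash
python3 -m jog '[[[0.1,0.03,0.05],[0,0,0.01]],[[0.25,0.08,0.14],[-0.01,0,0.02]],[[0.41,0.13,0.24],[-0.02,0,0.03]],[[0.57,0.18,0.33],[-0.03,0,0.04]],[[0.7,0.23,0.41],[-0.03,0,0.06]],[[0.8,0.26,0.46],[-0.04,0,0.07]],[[0.82,0.27,0.475],[-0.04,0,0.077]],[[0.82,0.27,0.475],[-0.04,0,0.077]]]'
python3 - <<'E'
from h import *
c=np.array([.547,.24,.024]);yaw=-.2
rows(*sqtcp(c+Rz(yaw)@np.array([0,-.06,.09]),yaw,np.radians(28)))
im=env.snapshot("wrist");C=cam("wrist");cv2.imwrite("pics/w2.png",im[:,:,::-1])
d=best("end_panel","wrist");e=best("base_board","wrist")
if d: print(fit(PN,pnp,[.547,.24,-.2,.066],[.01,.01,.05,.03],[(d[0]["pixels"].astype(float),C)]))
E
```

```text
clock: 4.57
eef_pos: [0.483, -0.0561, 0.1622]
tcp_rot: [-0.168, 0.707, 0.664, 0.176]
contact_force: [-0.9, -0.9, -3.1]
opening: 0.0071
gripper_force: 78.2
shift [0.8239 0.1507 0.4669] turn [-0.0431 -0.0015  0.0763] j [-0.65  0.31  1.75  0.41  1.38 -0.73] t 4.5667
end_panel wrist []
base_board wrist [(0.77, 18304, array([ 71., 350.]))]
```

View pics/w2.png

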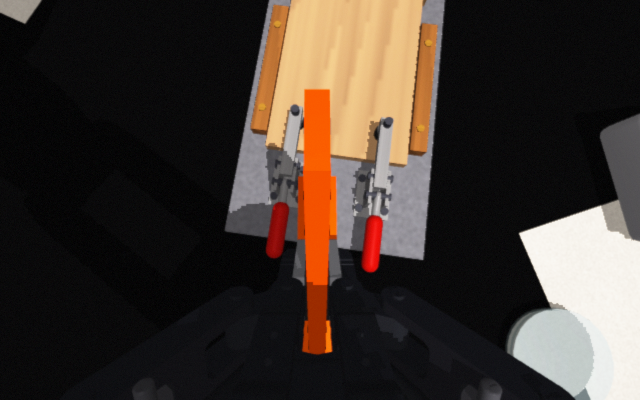

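The wrist view shows the square held straight (u≈317). The clamps sit at (293,120) and (386,130), leaving a wide gap along the board's centre line.

```bash
python3 -m jog '[[[0.1,0.02,0.05],[0,0,0.01]],[[0.25,0.04,0.14],[-0.01,0,0.02]],[[0.41,0.07,0.23],[-0.02,0,0.03]],[[0.57,0.1,0.32],[-0.03,0,0.04]],[[0.7,0.12,0.4],[-0.04,0,0.06]],[[0.8,0.15,0.45],[-0.043,-0.001,0.076]],[[0.82,0.15,0.467],[-0.043,-0.001,0.076]],[[0.82,0.15,0.467],[-0.043,-0.001,0.076]]]'
python3 - <<'E'
from h import *
c=np.array([.547,.24,.024]);yaw=-.2
rows(*sqtcp(c+Rz(yaw)@np.array([0,-.06,.09]),yaw,np.radians(28)))
p,R,o=now();C=cam("wrist");im=env.snapshot("wrist");cv2.imwrite("pics/w3.png",im[:,:,::-1])
d=best("end_panel","wrist");e=best("base_board","wrist");s=best("square","wrist")
import pickle;pickle.dump((d,e,s,C,p,R,o),open("w3.pkl","wb"))
if d: print(fit(PN,pnp,[.547,.24,-.2,.066],[.01,.01,.05,.03],[(d[0]["pixels"].astype(float),C)]))
E
```

```text
clock: 5.38
eef_pos: [0.5262, 0.1283, 0.1579]
tcp_rot: [-0.152, 0.751, 0.615, 0.188]
contact_force: [0.4, -0.4, -2.4]
opening: 0.007
gripper_force: 78.2
shift [ 0.0097 -0.009   0.0072] turn [0.0015 0.0003 0.0009] j [-0.3   0.27  1.83  0.54  1.15 -0.35] t 5.3833
end_panel wrist [(0.95, 12749, array([105., 317.]))]
base_board wrist [(0.89, 15279, array([210., 316.]))]
square wrist [(0.82, 7321, array([217., 317.]))]
(array([ 0.54881181,  0.23469   , -0.20477667,  0.05828214]), np.float64(0.12367321389297739))
```

View pics/w3.png

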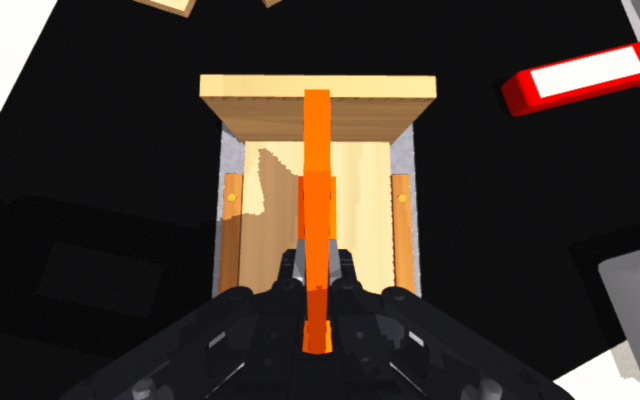

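The wrist view shows the panel's top face at (200-436, 75-97), the corner line at v≈141, u 245-390, and the square centred over the board. I'll refit the panel with the occluded pixels left out.

Run:
```python
from h import *
import pickle,h
d,e,s,C,p,R,o=pickle.load(open("w3.pkl","rb"))
m=d[0]["pixels"].astype(float)
ok=1-cv2.dilate(s[0]["pixels"].astype(np.uint8),np.ones((7,7)))
ok[250:]=0
so=h.sil;h.sil=lambda *a:so(*a)*ok
print(fit(PN,pnp,[.547,.238,-.2,.066],[.01,.01,.05,.03],[(m*ok,C)]))
V,Cs=pickle.load(open("v.pkl","rb"))
h.sil=lambda P,Rr,t,c:so(P,Rr,t,c)*(ok if c is C else 1)
x,f=fit(PN,pnp,[.547,.238,-.2,.066],[.01,.01,.05,.03],[(m*ok,C),(V["end_panel","top"][0]["pixels"].astype(float),Cs["top"])]);print(x,f)
c=np.r_[x[:2],.024]
print("tcp x,y in corner frame, square origin est:",Rz(x[2]).T@(p-R@np.array([0,0,.019])-c)+[0,.06,-.06])
print(Ro.from_matrix(ori(x[2],np.radians(28)).T@R).as_rotvec(degrees=True))
```

```text
(array([ 0.54877313,  0.23440204, -0.20483704,  0.0553475 ]), np.float64(0.022471809529290274))
[ 0.54729775  0.23959021 -0.19926117  0.07915069] 0.22945125432068048
tcp x,y in corner frame, square origin est: [ 0.00128785 -0.06217745  0.0906456 ]
[-0.15142994 -0.02521342 -0.04270865]
```

```bash
cat >> h.py <<'E'
CO=np.array([.5488,.235,.024]);YW=-.2045
def goal(dy,dz,dx=0): rows(*sqtcp(CO+Rz(YW)@np.array([dx,dy,dz]),YW,np.radians(28)))
def where():
    p,R,o=now();g=Rz(YW).T@(p-R@np.array([0,0,.019])-CO)+[0,.06,-.06]
    # square origin assuming rigid grasp at (0,-60,60), tilt 28
    gr=p-R@np.array([0,0,.019]);S=R@ori(0,np.radians(28)).T
    og=gr+S@np.array([0,.06,-.06]);print("sq mm",(Rz(YW).T@(og-CO)*1e3).round(2),"rot deg",Ro.from_matrix(Rz(YW).T@S).as_rotvec(degrees=True).round(2),"F",(Rz(YW).T@o["contact_force"]).round(2),"M",(Rz(YW).T@o["moment"]).round(3),"t",o["clock"])
    for n,v in(("y",[0,1,0]),("z",[0,0,1])): print("1mm",n,(R.T@Rz(YW)@np.array(v)*.005).round(5))
E
python3 - <<'E'
from h import *
where();goal(-.018,.012)
E
```

```text
sq mm [  0.54 -59.87  90.85] rot deg [-0.03 -0.18  0.06] F [ 0.18 -0.37 -2.99] M [-0.517  0.028 -0.011] t 5.5833
1mm y [4.42e-03 1.00e-05 2.34e-03]
1mm z [ 2.34e-03  2.00e-05 -4.42e-03]
shift [-2.000e-04 -3.300e-03  4.449e-01] turn [0.0014 0.0004 0.0015] j [-0.3   0.27  1.83  0.54  1.15 -0.35] t 5.5833
```

```bash
python3 -m jog '[[[0,0,0.07],[0,0,0]],[[0,-0.003,0.16],[0.001,0,0.001]],[[0,-0.003,0.25],[0.001,0,0.001]],[[0,-0.003,0.33],[0.001,0,0.001]],[[0,-0.003,0.4],[0.001,0,0.001]],[[0,-0.003,0.44],[0.001,0,0.001]],[[0,-0.003,0.445],[0.001,0,0.001]],[[0,-0.003,0.445],[0.001,0,0.001]]]'
python3 - <<'E'
from h import *
where()
C=cam("wrist");im=env.snapshot("wrist");cv2.imwrite("pics/w4.png",im[:,:,::-1])
E
```

```text
clock: 6.25
eef_pos: [0.5345, 0.1683, 0.0796]
tcp_rot: [-0.153, 0.752, 0.613, 0.188]
contact_force: [0.2, -0.1, -2.6]
opening: 0.0072
gripper_force: 78.2
sq mm [ -0.48 -17.1   12.37] rot deg [-0.   -0.02  0.07] F [ 0.22 -0.03 -2.56] M [-0.538 -0.025 -0.05 ] t 6.25
1mm y [4.41e-03 1.00e-05 2.35e-03]
1mm z [ 0.00235  0.      -0.00441]
```

View pics/w4.png

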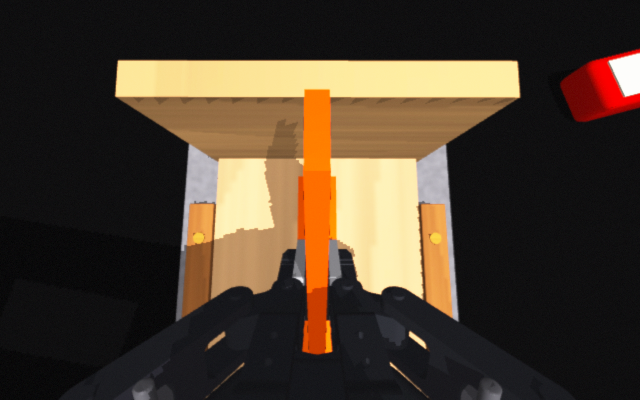

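The wrist view shows the panel's top edge spanning u 117-520, midpoint 318, with the square at u 317, so it is centred and clear. I'll lower it gently.

```bash
python3 -m jog '[[[-0.008,0,0.015],[0,0,0]],[[-0.014,0,0.027],[0,0,0]],[[-0.019,0,0.035],[0,0,0]],[[-0.021,0,0.04],[0,0,0]],[[-0.021,0,0.04],[0,0,0]]]' && python3 -m jog '[[[-0.001,0,0.002],[0,0,0]],[[-0.002,0,0.004],[0,0,0]],[[-0.002,0,0.004],[0,0,0]]]'; python3 -c "
from h import *;where()"
```

```text
clock: 6.72
eef_pos: [0.5343, 0.169, 0.0706]
tcp_rot: [-0.153, 0.752, 0.613, 0.188]
contact_force: [-0.9, -0.9, -3.0]
opening: 0.0073
gripper_force: 78.2
clock: 6.97
eef_pos: [0.5344, 0.1691, 0.0699]
tcp_rot: [-0.152, 0.752, 0.613, 0.188]
contact_force: [-0.2, -0.1, -2.9]
opening: 0.0074
gripper_force: 78.2
sq mm [ -0.74 -16.33   2.67] rot deg [ 0.   -0.06  0.11] F [-0.21 -0.18 -2.87] M [-0.513 -0.025 -0.034] t 6.9667
1mm y [4.41e-03 1.00e-05 2.35e-03]
1mm z [ 2.35e-03  1.00e-05 -4.41e-03]
```

```bash
python3 -m jog '[[[-0.002,0,0.0045],[0,0,0]],[[-0.004,0,0.008],[0,0,0]],[[-0.004,0,0.008],[0,0,0]]]' && python3 -m jog '[[[-0.001,0,0.002],[0,0,0]],[[-0.002,0,0.0045],[0,0,0]],[[-0.002,0,0.0045],[0,0,0]]]';  python3 -c "
from h import *;where()"
```

```text
clock: 7.22
eef_pos: [0.5343, 0.1692, 0.0679]
tcp_rot: [-0.153, 0.752, 0.613, 0.188]
contact_force: [0.9, -0.2, -2.8]
opening: 0.0066
gripper_force: 78.2
clock: 7.47
eef_pos: [0.5346, 0.1692, 0.0674]
tcp_rot: [-0.152, 0.752, 0.613, 0.188]
contact_force: [-1.6, -1.2, 0.2]
opening: 0.0071
gripper_force: 78.9
sq mm [ -0.62 -16.21   0.16] rot deg [ 0.02 -0.07  0.11] F [-1.29 -1.5   0.21] M [-0.324  0.154  0.107] t 7.4667
1mm y [4.41e-03 1.00e-05 2.35e-03]
1mm z [ 2.35e-03  1.00e-05 -4.41e-03]
```

Contact with the board is felt at the expected height. Next I'll slide towards the panel.

```bash
python3 -m jog '[[[0.007,0,0.0035],[0,0,0]],[[0.014,0,0.0075],[0,0,0]],[[0.021,0,0.011],[0,0,0]],[[0.0265,0,0.014],[0,0,0]],[[0.0265,0,0.014],[0,0,0]]]';  python3 -c "
from h import *;where()"
```

```text
clock: 7.88
eef_pos: [0.5361, 0.1753, 0.0674]
tcp_rot: [-0.152, 0.752, 0.613, 0.188]
contact_force: [0.9, -1.3, 0.4]
opening: 0.0072
gripper_force: 79.0
sq mm [-0.33 -9.98  0.18] rot deg [ 0.01 -0.11  0.1 ] F [ 1.15 -1.07  0.42] M [-0.177 -0.063 -0.062] t 7.8833
1mm y [4.41e-03 1.00e-05 2.35e-03]
1mm z [ 2.35e-03  1.00e-05 -4.41e-03]
```

```bash
python3 -m jog '[[[0.004,0,0.002],[0,0,0]],[[0.009,0,0.005],[0,0,0]],[[0.013,0,0.007],[0,0,0]],[[0.013,0,0.007],[0,0,0]]]';  python3 -c "
from h import *;where()"
```

```text
clock: 8.22
eef_pos: [0.5366, 0.178, 0.0674]
tcp_rot: [-0.152, 0.752, 0.613, 0.188]
contact_force: [0.5, -2.9, 4.0]
opening: 0.0072
gripper_force: 79.5
sq mm [-0.35 -7.2   0.16] rot deg [ 0.01 -0.1   0.09] F [ 1.1  -2.77  3.97] M [-0.225 -0.116 -0.023] t 8.2167
1mm y [4.41e-03 1.00e-05 2.35e-03]
1mm z [ 2.35e-03  1.00e-05 -4.41e-03]
```

```bash
python3 -m jog '[[[0.004,0,0.002],[0,0,0]],[[0.009,0,0.005],[0,0,0]],[[0.013,0,0.007],[0,0,0]],[[0.013,0,0.007],[0,0,0]]]';  python3 -c "
from h import *;where()"
```

```text
clock: 8.55
eef_pos: [0.5372, 0.1808, 0.0674]
tcp_rot: [-0.152, 0.752, 0.613, 0.188]
contact_force: [-0.2, -3.8, 5.9]
opening: 0.0075
gripper_force: 79.9
sq mm [-0.33 -4.37  0.16] rot deg [-0.   -0.1   0.09] F [ 0.59 -3.72  5.91] M [-0.355 -0.033 -0.067] t 8.55
1mm y [4.41e-03 1.00e-05 2.35e-03]
1mm z [ 2.35e-03  1.00e-05 -4.41e-03]
```

```bash
python3 -m jog '[[[0.004,0,0.002],[0,0,0]],[[0.009,0,0.005],[0,0,0]],[[0.009,0,0.005],[0,0,0]]]';  python3 -c "
from h import *;where()"
```

```text
clock: 8.8
eef_pos: [0.5376, 0.1827, 0.0674]
tcp_rot: [-0.152, 0.752, 0.613, 0.188]
contact_force: [-1.1, -4.2, 4.8]
opening: 0.0069
gripper_force: 79.9
sq mm [-0.31 -2.37  0.13] rot deg [-0.   -0.11  0.09] F [-0.22 -4.35  4.76] M [-0.341  0.012 -0.054] t 8.8
1mm y [4.41e-03 1.00e-05 2.35e-03]
1mm z [ 2.35e-03  1.00e-05 -4.41e-03]
```

```bash
python3 -m jog '[[[0.004,0,0.002],[0,0,0]],[[0.009,0,0.005],[0,0,0]],[[0.009,0,0.005],[0,0,0]]]';  python3 -c "
from h import *;where()"
```

```text
clock: 9.05
eef_pos: [0.5381, 0.1847, 0.0674]
tcp_rot: [-0.152, 0.752, 0.613, 0.188]
contact_force: [-1.0, -5.0, 6.5]
opening: 0.007
gripper_force: 80.0
sq mm [-0.24 -0.38  0.14] rot deg [-0.01 -0.12  0.1 ] F [ 0.07 -5.13  6.49] M [-0.342  0.051  0.043] t 9.05
1mm y [4.42e-03 1.00e-05 2.35e-03]
1mm z [ 2.35e-03  1.00e-05 -4.42e-03]
```

```bash
python3 -m jog '[[[0.003,0,0.0015],[0,0,0]],[[0.0065,0,0.0035],[0,0,0]],[[0.0065,0,0.0035],[0,0,0]]]';  python3 -c "
from h import *;where()
C=cam('wrist');im=env.snapshot('wrist');cv2.imwrite('pics/w5.png',im[:,:,::-1])"
```

```text
clock: 9.3
eef_pos: [0.5384, 0.186, 0.0674]
tcp_rot: [-0.152, 0.752, 0.613, 0.188]
contact_force: [-0.9, -4.1, 5.8]
opening: 0.0071
gripper_force: 80.2
sq mm [-0.25  1.02  0.14] rot deg [-0.01 -0.12  0.1 ] F [ 0.   -4.2   5.83] M [-0.329  0.021  0.013] t 9.3
1mm y [4.42e-03 1.00e-05 2.35e-03]
1mm z [ 2.35e-03  1.00e-05 -4.42e-03]
```

View pics/w5.png

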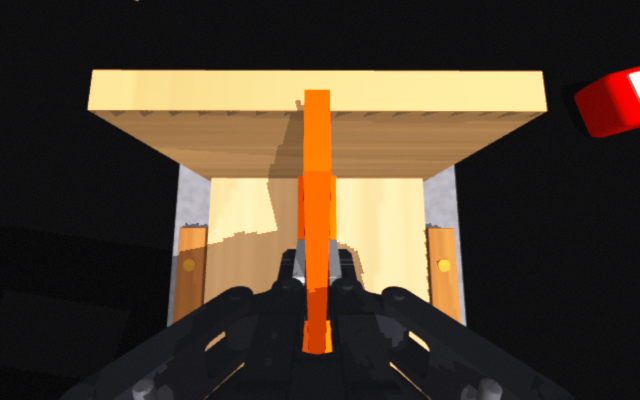

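The wrist view shows the corner line at v≈178 with the fence front near v≈177, so it is close to seated. I'll measure the remaining gap and the lean.

```bash
cat > lean.py <<'E'
from h import *
import h
def lean(show=True):
    C=cam("wrist");im=env.snapshot("wrist")
    d=best("end_panel","wrist");s=best("square","wrist")
    m=d[0]["pixels"].astype(float);ok=1-cv2.dilate(s[0]["pixels"].astype(np.uint8),np.ones((7,7)));ok[250:]=0
    so=h.sil;h.sil=lambda *a:so(*a)*ok
    x,f=fit(PN,pnp,[.5488,.2344,-.2045,.03],[.005,.005,.02,.03],[(m*ok,C)]);h.sil=so
    print("panel",x.round(4),"lean deg",np.degrees(x[3]).round(2),f)
    hsv=cv2.cvtColor(im,cv2.COLOR_RGB2HSV)
    for y in(-.006,-.003,0,.003): print(y,cv2.projectPoints(np.array([[.01,y,.008],[.03,y,0]])@Rz(YW).T+CO,C[1],C[2],C[0],None)[0].reshape(-1,2).round(1).tolist())
    g=im[170:190,260].astype(int);print("col260",[tuple(v) for v in g[::2]]);g=im[168:190,302].astype(int);print("col302",[(168+i,*v) for i,v in enumerate(g)])
lean()
E
python3 lean.py
```

```text
end_panel wrist [(0.75, 38907, array([117., 317.]))]
square wrist [(0.66, 7220, array([217., 317.])), (0.46, 67301, array([168., 316.]))]
panel [ 0.5487  0.235  -0.2046  0.0006] lean deg 0.03 0.009864333869761745
-0.006 [[331.3, 184.1], [358.9, 186.3]]
-0.003 [[331.2, 179.8], [358.8, 182.2]]
0 [[331.2, 175.5], [358.7, 178.1]]
0.003 [[331.2, 171.2], [358.6, 173.9]]
col260 [(np.int64(164), np.int64(121), np.int64(75)), (np.int64(168), np.int64(124), np.int64(77)), (np.int64(171), np.int64(127), np.int64(78)), (np.int64(158), np.int64(116), np.int64(71)), (np.int64(241), np.int64(201), np.int64(138)), (np.int64(254), np.int64(239), np.int64(181)), (np.int64(254), np.int64(240), np.int64(183)), (np.int64(254), np.int64(239), np.int64(182)), (np.int64(254), np.int64(239), np.int64(182)), (np.int64(254), np.int64(240), np.int64(182))]
col302 [(168, np.int64(149), np.int64(98), np.int64(59)), (169, np.int64(148), np.int64(95), np.int64(56)), (170, np.int64(148), np.int64(97), np.int64(57)), (171, np.int64(157), np.int64(99), np.int64(58)), (172, np.int64(163), np.int64(97), np.int64(55)), (173, np.int64(159), np.int64(99), np.int64(57)), (174, np.int64(157), np.int64(96), np.int64(56)), (175, np.int64(169), np.int64(89), np.int64(45)), (176, np.int64(211), np.int64(78), np.int64(8)), (177, np.int64(227), np.int64(74), np.int64(0)), (178, np.int64(229), np.int64(76), np.int64(0)), (179, np.int64(227), np.int64(72), np.int64(0)), (180, np.int64(227), np.int64(73), np.int64(0)), (181, np.int64(227), np.int64(73), np.int64(0)), (182, np.int64(227), np.int64(73), np.int64(0)), (183, np.int64(227), np.int64(75), np.int64(0)), (184, np.int64(227), np.int64(74), np.int64(0)), (185, np.int64(226), np.int64(74), np.int64(0)), (186, np.int64(227), np.int64(74), np.int64(0)), (187, np.int64(226), np.int64(74), np.int64(0)), (188, np.int64(226), np.int64(74), np.int64(0)), (189, np.int64(222), np.int64(74), np.int64(0))]
```

The lean is now about 0° and the heel is within about 0.5 mm of the corner. I'll press in and down in small steps.

```bash
python3 -m jog '[[[0.002,0,0.001],[0,0,0]],[[0.004,0,0.002],[0,0,0]],[[0.004,0,0.002],[0,0,0]]]';  python3 -c "
from h import *;where()"
```

```text
clock: 9.75
eef_pos: [0.5385, 0.1863, 0.0674]
tcp_rot: [-0.152, 0.752, 0.614, 0.188]
contact_force: [-2.8, -8.4, 7.8]
opening: 0.0071
gripper_force: 80.9
sq mm [-0.25  1.29  0.14] rot deg [-0.06 -0.13  0.11] F [-0.99 -8.79  7.83] M [-0.789  0.284  0.137] t 9.75
1mm y [4.42e-03 1.00e-05 2.34e-03]
1mm z [ 2.34e-03  1.00e-05 -4.42e-03]
```

```bash
python3 -m jog '[[[0.002,0,0.001],[0,0,0]],[[0.004,0,0.002],[0,0,0]],[[0.004,0,0.002],[0,0,0]]]';  python3 -c "
from h import *;where()"
```

```text
clock: 10.0
eef_pos: [0.5386, 0.1864, 0.0675]
tcp_rot: [-0.151, 0.752, 0.614, 0.187]
contact_force: [-5.8, -13.8, 11.9]
opening: 0.0071
gripper_force: 81.6
sq mm [-0.11  1.38  0.18] rot deg [-0.12 -0.16  0.12] F [ -2.91 -14.73  11.85] M [-1.299  0.473  0.265] t 10.0
1mm y [4.42e-03 1.00e-05 2.34e-03]
1mm z [ 2.34e-03  1.00e-05 -4.42e-03]
```

```bash
python3 -m jog '[[[-0.001,0,0.001],[0,0.0015,0]],[[-0.002,0,0.0017],[0,0.0033,0]],[[-0.002,0,0.0017],[0,0.0033,0]]]';  python3 -c "
from h import *;where();print(now()[2]['joint_efforts'].round(2))"; python3 lean.py | head -3
```

```text
clock: 10.25
eef_pos: [0.5386, 0.1864, 0.0674]
tcp_rot: [-0.153, 0.751, 0.613, 0.19]
contact_force: [-6.0, -13.5, 14.0]
opening: 0.0071
gripper_force: 82.0
sq mm [-0.1   1.57  0.36] rot deg [ 0.22 -0.16  0.13] F [ -3.18 -14.41  13.96] M [-1.317  0.567  0.401] t 10.25
1mm y [4.41e-03 1.00e-05 2.36e-03]
1mm z [ 2.36e-03  1.00e-05 -4.41e-03]
[  5.88 -37.99 -18.2    4.     0.67  -0.06]
end_panel wrist [(0.68, 39535, array([118., 316.])), (0.47, 18421, array([233., 315.]))]
square wrist [(0.83, 7522, array([215., 316.]))]
panel [ 0.5486  0.2347 -0.2047 -0.0072] lean deg -0.41 0.014433569494879787
```

```bash
cat > tip.py <<'E'
from h import *
import sys
def edges(im):
    h=cv2.cvtColor(im,cv2.COLOR_RGB2HSV).astype(int)
    S=im[:,:,0].astype(float)-im[:,:,2]
    hue=h[:,:,0].astype(float)
    out=[]
    # tip top front edge (yellow panel/brown above -> orange): green-channel based, columns 309-325
    for (a,b,c0,c1) in ((82,98,309,325),(340,362,308,326)):
        p=im[a:b,c0:c1,:].astype(float).mean(1);lo,hi=p[:3].mean(0),p[-3:].mean(0)
        t=(p-lo)@(hi-lo)/((hi-lo)@(hi-lo));i=np.argmax(t>.5);out.append(round(a+i-1+(.5-t[i-1])/(t[i]-t[i-1]),2))
    return out
for f in("w2","w3","w4","w5"): print(f,edges(cv2.imread(f"pics/{f}.png")[:,:,::-1]))
print("now",edges(env.snapshot("wrist")))
E
python3 tip.py
```

```text
w2 [np.float64(88.88), np.float64(353.31)]
w3 [np.float64(88.92), np.float64(353.33)]
w4 [np.float64(88.91), np.float64(353.33)]
w5 [np.float64(89.25), np.float64(353.33)]
now [np.float64(88.9), np.float64(353.33)]
```

```bash
python3 -m jog '[[[0,-0.001,0],[0,-0.001,0]],[[0,-0.0015,0.001],[0,-0.0016,0]],[[0,-0.0015,0.001],[0,-0.0016,0]]]';  python3 -c "
from h import *;where()"; python3 lean.py | head -3
python3 - <<'E'
from h import *
exec(open("tip.py").read().split("for f in")[0]);print(edges(env.snapshot("wrist")))
p,R,o=now();C=cam("wrist");G=p-R[:,2]*.019;S=R@ori(0,np.radians(28)).T
for a in(-.5,0,.5):
    print(a,cv2.projectPoints((np.array([[0,0,.125],[0,-.14,.008]])-[0,-.06,.06])@Rx(np.radians(a)).T@S.T+G,C[1],C[2],C[0],None)[0].reshape(-1,2).round(2).tolist())
E
```

```text
clock: 10.7
eef_pos: [0.5386, 0.1864, 0.0674]
tcp_rot: [-0.152, 0.752, 0.614, 0.189]
contact_force: [-5.8, -14.9, 15.7]
opening: 0.0067
gripper_force: 82.3
sq mm [-0.08  1.41  0.2 ] rot deg [ 0.05 -0.2   0.12] F [ -2.62 -15.75  15.68] M [-1.266  0.598  0.239] t 10.7
1mm y [4.41e-03 1.00e-05 2.35e-03]
1mm z [ 2.35e-03  2.00e-05 -4.41e-03]
end_panel wrist [(0.69, 39074, array([118., 316.]))]
square wrist [(0.8, 7113, array([216., 316.]))]
panel [ 0.5487  0.2351 -0.2062 -0.0022] lean deg -0.13 0.009538608995340207
[np.float64(89.25), np.float64(353.34)]
-0.5 [[315.58, 83.64], [316.27, 399.22]]
0 [[315.58, 84.46], [316.27, 397.82]]
0.5 [[315.57, 85.32], [316.27, 396.42]]
```

The tip pixel shows the square staying flat in the corner while the tool pitch varies. The lean is about -0.1° and the forces about 15 N in and 15 N down. Holding now.

```bash
python3 -m jog '[[[0,0,0],[0,0,0]],[[0,0,0],[0,0,0]],[[0,0,0],[0,0,0]],[[0,0,0],[0,0,0]],[[0,0,0],[0,0,0]],[[0,0,0],[0,0,0]],[[0,0,0],[0,0,0]],[[0,0,0],[0,0,0]]]'; python3 -m jog '[[[0,0,0],[0,0,0]],[[0,0,0],[0,0,0]],[[0,0,0],[0,0,0]],[[0,0,0],[0,0,0]],[[0,0,0],[0,0,0]],[[0,0,0],[0,0,0]],[[0,0,0],[0,0,0]],[[0,0,0],[0,0,0]]]'; python3 -m jog '[[[0,0,0],[0,0,0]],[[0,0,0],[0,0,0]],[[0,0,0],[0,0,0]],[[0,0,0],[0,0,0]],[[0,0,0],[0,0,0]],[[0,0,0],[0,0,0]],[[0,0,0],[0,0,0]],[[0,0,0],[0,0,0]]]'; python3 -c "
from h import *;where();im=np.vstack([env.snapshot('scene')[100:260,220:460],env.snapshot('wrist')[60:380,200:440][:240]]);cv2.imwrite('pics/f.png',cv2.resize(im[:,:,::-1],None,fx=1.4,fy=1.4,interpolation=cv2.INTER_CUBIC))"; python3 lean.py | head -3
```

```text
clock: 11.57
eef_pos: [0.5386, 0.1863, 0.0674]
tcp_rot: [-0.152, 0.752, 0.613, 0.189]
contact_force: [-5.7, -15.0, 14.7]
opening: 0.0074
gripper_force: 82.2
clock: 12.23
eef_pos: [0.5386, 0.1863, 0.0674]
tcp_rot: [-0.152, 0.752, 0.613, 0.189]
contact_force: [-6.8, -15.3, 14.9]
opening: 0.0072
gripper_force: 82.3
clock: 12.9
eef_pos: [0.5386, 0.1864, 0.0674]
tcp_rot: [-0.152, 0.752, 0.614, 0.189]
contact_force: [-6.0, -14.9, 15.0]
opening: 0.0071
gripper_force: 82.3
sq mm [-0.05  1.42  0.24] rot deg [ 0.05 -0.2   0.12] F [ -2.87 -15.85  15.02] M [-1.233  0.58   0.337] t 12.9
1mm y [4.41e-03 1.00e-05 2.35e-03]
1mm z [ 2.35e-03  2.00e-05 -4.41e-03]
end_panel wrist [(0.8, 38941, array([118., 316.]))]
square wrist [(0.94, 7361, array([217., 317.]))]
panel [ 0.5487  0.2352 -0.2041 -0.0015] lean deg -0.08 0.008361515538788916
```

View pics/f.png

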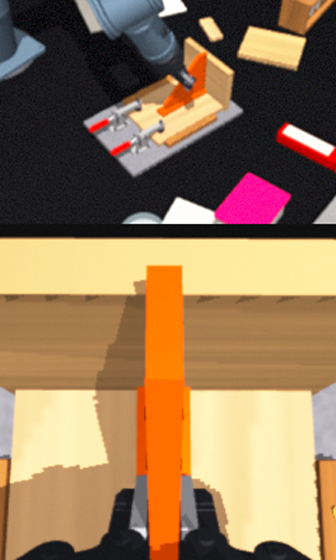

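The pictures show the fence on the board, with its front at the corner line (v≈388 in the crop), and the upright edge against the panel. I'll complete the hold and hand in.

```bash
python3 -m jog '[[[0,0,0],[0,0,0]],[[0,0,0],[0,0,0]],[[0,0,0],[0,0,0]],[[0,0,0],[0,0,0]],[[0,0,0],[0,0,0]],[[0,0,0],[0,0,0]],[[0,0,0],[0,0,0]],[[0,0,0],[0,0,0]]]' >/dev/null; python3 -m jog '[[[0,0,0],[0,0,0]],[[0,0,0],[0,0,0]],[[0,0,0],[0,0,0]],[[0,0,0],[0,0,0]],[[0,0,0],[0,0,0]],[[0,0,0],[0,0,0]],[[0,0,0],[0,0,0]],[[0,0,0],[0,0,0]]]' >/dev/null; python3 -m jog '[[[0,0,0],[0,0,0]],[[0,0,0],[0,0,0]],[[0,0,0],[0,0,0]],[[0,0,0],[0,0,0]],[[0,0,0],[0,0,0]],[[0,0,0],[0,0,0]],[[0,0,0],[0,0,0]],[[0,0,0],[0,0,0]]]'; python3 -c "
from h import *;where();print(env.finish_job())"
```

```text
clock: 15.15
eef_pos: [0.5386, 0.1864, 0.0674]
tcp_rot: [-0.152, 0.752, 0.614, 0.189]
contact_force: [-6.3, -13.6, 15.8]
opening: 0.0069
gripper_force: 82.2
sq mm [-0.1   1.43  0.21] rot deg [ 0.05 -0.19  0.12] F [ -3.39 -14.59  15.78] M [-1.238  0.626  0.299] t 15.15
1mm y [4.41e-03 1.00e-05 2.35e-03]
1mm z [ 2.35e-03  2.00e-05 -4.41e-03]
the job is handed in; nothing more can be done
None
```

Job handed in at 15.15 s, no verdict returned: the square is seated in the corner, still gripped and pressed about 15 N in and 15 N down after 4.4 s of holding, and the panel measured upright to about 0.1°.

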